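# Lock a flange in its fixture with the T-handled square key

## Task

Lock the steel flange into its fixture: take the T-handled square key out of the wooden tool block, push it fully home in the square recess of the swing keeper's screw, and turn it clockwise (seen from above) until the keeper's arm has swung over the flange's rim and comes up against its stop. Turn the keeper with the key only, never with the gripper itself, and leave the key standing in the recess, let go of. Do not shift the flange in its nest or disturb the round-knobbed burnisher that shares the tool block.

Things in the scene. Friction and masses are not known exactly. Their poses are not given: they have to be found in the camera images.
- key: Loose steel T-key, 0.4 kg, upright, tip down, in either hole of the tool block. Origin: centre of the tip's underside; z up the shank, y along the handle bar. Shank 20 x 20 mm square (sides along x, y); the last 7 mm step in to 17 mm square. Bar across the top: 110 mm long (y), 20 mm thick (x), 24 mm tall, its centre 112 mm above the origin. Overall height 124 mm.
- burnisher: Loose hand tool standing in the other hole of the tool block, not needed: round shank 20 mm across, dark round wooden knob 40 mm across, 104 mm tall overall. Origin: the lower end of its shank.
- rack: Fixed wooden tool block 80 (x) x 190 (y) x 50 mm tall. Origin: centre of its underside, on the bench. Two blind square holes 22 mm wide, 40 mm deep (floor 10 mm above the bench), centred at y = +50 and -50 mm. The key stands in either; its bar then lies along the block's y axis.
- fixture: Fixed aluminium base plate 150 (x) x 240 (y) x 20 mm thick. Origin: centre of its underside, on the bench. The keeper's screw axis is vertical at x = 0, y = +65 mm; the flange lies at x = 0, y = -45 mm between three locating pins 12 mm tall.
- flange: Loose steel part, 0.8 kg, lying in the fixture: disc 100 mm across and 14 mm thick with a central boss 48 mm across, 30 mm tall overall. Origin: centre of its underside, 20 mm above the bench.
- recess (a point): Centre of the floor of the square recess in the keeper's 46 mm square screw head, 53 mm above the bench. Turns with the keeper: z up, x along its arm, recess sides along x, y. 22 mm square, 25 mm deep, 3 mm chamfer at the mouth. Key home: its origin lies here, in any of four yaws a quarter turn apart, with about 0.1 rad of turning play either way.
- keeper_end (a point): End of the keeper's arm, on its centre line, 80 mm from the screw axis and 42 mm above the bench. The arm is a flat steel bar 22 mm wide and 10 mm thick, fixed to the screw head, swinging level 3 mm above the flange's rim.
- keeper (a joint): Turn of the keeper (screw head and arm) in rad about its vertical axis. 0: swung clear of the flange. Grows as it turns clockwise seen from above; fixed stop at 1.3, where the arm points along the fixture's -y axis, straight over the flange. Starts between 0 and 0.3. Held by friction of about 0.15 N m: stays where it is left.

How it is judged:
On the way, in this order (a step that is already met when the one before it is completed fails the run):
1. the key's tip is fully home in the recess (within 7 mm of its floor) before the keeper is turned (z of key in the frame of recess below 0.007 m and horizontal distance between key and recess below 0.006 m and angle between key's own z axis and vertical below 0.2 rad and value of joint keeper below 0.7 rad), for 0.2 s.
2. the keeper is turned over the flange, to within 0.15 rad of its stop, with the key in the recess (value of joint keeper above 1.15 rad and z of key in the frame of recess below 0.012 m and horizontal distance between key and recess below 0.006 m), for 0.2 s.
At the end, for the whole second after the job is handed in: The keeper stands within 0.15 rad of its stop (joint above 1.15), its arm over the flange's rim; the key stands at rest in the recess, its tip within 7 mm of the floor and 6 mm of the axis, leaning less than 0.2 rad; the flange lies within 10 mm and the burnisher within 20 mm of where they were (value of joint keeper above 1.15 rad and z of key in the frame of recess below 0.007 m and horizontal distance between key and recess below 0.006 m and angle between key's own z axis and vertical below 0.2 rad and linear speed of key below 0.03 m/s and distance of flange from where it was at the start of the episode below 0.01 m and distance of burnisher from where it was at the start of the episode below 0.02 m); the robot touches nothing.
It fails at once if the keeper is pushed with the gripper or arm itself (over 3 N) (contact force between any of the fingers, the arm and keeper above 3 N).
It fails at once if the flange is shifted by more than 10 mm (distance of flange from where it was at the start of the episode above 0.01 m).
It fails at once if the burnisher is shifted by more than 20 mm (distance of burnisher from where it was at the start of the episode above 0.02 m).
It also fails if it takes over 51 s, if anything falls off the work surface, if the arm or the gripper's body presses on something with over 40 N, if the wrist force passes 120 N, or if a joint passes its speed limit or range.

## Robot

A 6-joint arm with a two-finger parallel gripper is mounted at the origin on the work surface. World frame = base frame: x ahead of the robot, y to its left, z up, the work surface at z = 0. Lengths are in m, angles in rad, forces in N, time in s.
With the tool pointing down it reaches from about 0.35 to 0.8 m from the base axis. Payload 7.3 kg.
Tool frame: the origin (TCP) lies between the finger pads; the fingertips stand robot.tip_extent ahead of it and the grasp point (between the pads) is the TCP (robot.tip_extent is the distance from the TCP to the fingertips, in m); z points along the fingers, y is the line along which they close (so a half turn about z gives the same grasp; the last joint's range is limited). The gripper opens to 85 mm and grips with 20 to 120 N. Pads are 22 mm wide; open, the fingers measure 114 mm over their backs; the gripper's body (76 mm by 85 mm) begins 54 mm behind the grasp point. The pads swing forward as they close: fully open they stand 13 mm farther back than shut.
Start: joints at [-1.43, 0.342, 1.524, -0, 1.275, -0.146], TCP at [0.149, -0.504, 0.25] pointing down, gripper open.
Joint ranges: [-2.53, 2.53], [-0.77, 2.02], [0.04, 2.7], [-1, 4.14], [0.28, 2.66], [-3.11, 3.11]. Speed limits (rad/s): [2.57, 2.57, 3.14, 3.14, 3.14, 3.14].

## Interface

Orientations are given as a unit quaternion [w, x, y, z].
In Python, from station import robot gives the robot as it stands.
- The arm moves only by the tool arm_command, never from a script. Its argument "motion" is one flat list of numbers, 7 for each row, row after row: the shift along the tool's x, y, z normalised to -1 to 1, where 1 is 0.5 m, then the turn, a rotation vector about the tool's x, y, z normalised to -1 to 1, where 1 is pi/4 rad, then the opening, from -1 (shut) to 1 (fully open). In form: [tx, ty, tz, wx, wy, wz, hand, tx, ty, tz, wx, wy, wz, hand, ...]. A call has 1 to 8 rows; each row is the pose to reach, as a shift and turn from the pose commanded when the call began, along the tool's axes at that moment; what a row does not reach only later rows make up. A row lasts 1/8 s, in which the tool goes at most 62.5 mm and 10.7 degrees, less where a joint would pass 70% of its speed; a pose out of reach is approached as far as the arm can. A call with a number of a shift or a turn outside -1 to 1 is refused whole. A call with a gripper value outside its range is refused whole. The fingers move at their own pace and stop on an object; "grip_force" is the grip in N (left out, the last holds). Time passes only in rows, so rows that repeat a pose let the fingers close. It gives the time, the measured TCP pose, the force, the opening and the grip force at its end, in the units of the state.
- robot.observe(): the state, without advancing time (a new reading comes with each control period).
- robot.grab_frame(name): name is "scene" or "top" or "wrist"; returns the picture (420x560x3 uint8, red, green, blue); there is no depth.
- robot.camera_info(name): a dict with "intrinsics" (3x3 intrinsics, pixels), "D" ([k1, k2, p1, p2, k3] as OpenCV has them; the pictures are not rectified), "world_from_camera" (4x4, takes a point from camera to world coordinates); the wrist camera has in their place "hand_eye" (4x4, takes a point from camera to tool coordinates, whose origin is the TCP and whose axes are the flange's). Camera axes: x right, y up, looking along -z (the intrinsics and any distortion apply to the point x, -y, -z); pixel columns grow to the right and rows downward; lengths in m; the calibration is good to about 2 mm. A picture is of the moment at which its call begins: read the wrist's pose just before it. camera_info takes no time and is no camera call.
- robot.hand_in(): hands the job in; it is judged then, once.
The state is a dict: "t": time; "q": joint angles; "qd": joint speeds; "joint_efforts": joint torques, N m; "tcp_pos": TCP position; "eef_rot": TCP orientation; "contact_force": force on the tool from outside, world axes, zero at the start; "wrist_torque": the same for the moment, N m; "width": finger opening in m; "grasp_force": force on a finger pad.
Only numpy, scipy, OpenCV 4.12 (cv2) and the standard library are available. Lean on these libraries where they do the work, as an engineer would, in place of code of your own. Each camera call takes 0.05 s, during which the arm holds its last target. There are 200 camera calls.

## Working session

There is one attempt and no reset: what is moved stays moved. The work goes in short steps, Python scripts to look and compute and a tool call to move; the robot and the scene stay as the last step left them, time stands still between calls to the robot, and variables do not carry over. Pictures are saved under pics/ and viewed, at most 10 in all, crops included, and the job is handed in when it is done.

Besides the shell and the picture viewer there is one more tool, called after "Emit:" in YAML: its name, and indented under it one key for each argument. arm_command: Moves the arm, as the interface text tells. Scaled input: -1 to 1 covers 0.5 m each way for a shift and pi/4 rad each way for a turn. Its arguments: {"type":"object","properties":{"motion":{"type":"array"},"grip_force":{"type":"number"}},"required":["motion"]}

```bash
mkdir -p pics; ls; python3 - <<'E'
from station import robot
import cv2,numpy as np
s=robot.observe();print({k:np.round(v,3).tolist() for k,v in s.items()}); print(robot.tip_extent)
for n in("scene","top"):
    cv2.imwrite(f"pics/{n}0.png",robot.grab_frame(n)[:,:,::-1]); c=robot.camera_info(n);print(n,{k:np.round(v,3).tolist() for k,v in c.items()})
print({k:np.round(v,4).tolist() for k,v in robot.camera_info("wrist").items()})
E
```

```text
pics
{'t': 0.0, 'q': [-1.43, 0.343, 1.525, -0.0, 1.275, -0.146], 'qd': [-0.0, 0.0, 0.001, 0.0, -0.001, 0.001], 'joint_efforts': [0.001, -43.368, -24.602, -0.0, 0.008, -0.0], 'tcp_pos': [0.148, -0.503, 0.25], 'eef_rot': [-0.001, 0.99, 0.143, -0.0], 'contact_force': [-0.025, 0.491, 0.441], 'wrist_torque': [-0.007, 0.03, 0.05], 'grasp_force': 0.0, 'width': 0.085}
0.019
scene {'intrinsics': [[391.924, 0.0, 278.717], [0.0, 391.924, 211.614], [0.0, 0.0, 1.0]], 'D': [-0.035, 0.0, 0.0, 0.0, 0.0], 'world_from_camera': [[0.083, -0.676, 0.732, 1.157], [0.996, 0.071, -0.047, -0.056], [-0.021, 0.733, 0.68, 0.628], [0.0, 0.0, 0.0, 1.0]]}
top {'intrinsics': [[446.584, 0.0, 280.355], [0.0, 446.584, 209.101], [0.0, 0.0, 1.0]], 'D': [-0.043, 0.0, 0.0, 0.0, 0.0], 'world_from_camera': [[-0.0, 0.998, -0.066, 0.478], [-1.0, -0.001, -0.016, 0.001], [-0.016, 0.066, 0.998, 0.948], [0.0, 0.0, 0.0, 1.0]]}
{'intrinsics': [[308.6557, 0.0, 275.8195], [0.0, 308.6557, 207.9878], [0.0, 0.0, 1.0]], 'D': [-0.0456, 0.0, 0.0, 0.0, 0.0], 'hand_eye': [[0.0005, 0.9498, 0.3127, 0.0806], [1.0, 0.0001, -0.0017, 0.0005], [-0.0016, 0.3127, -0.9498, -0.1221], [0.0, 0.0, 0.0, 1.0]]}
```

View pics/top0.png

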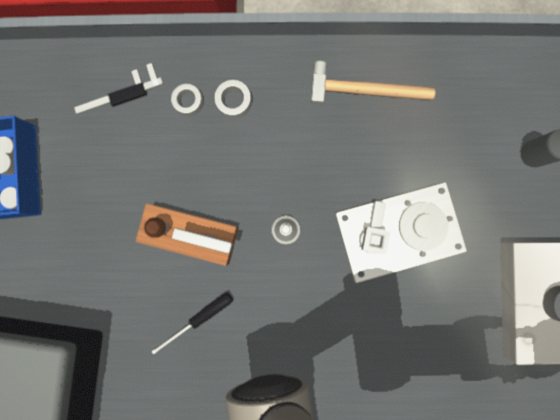

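View pics/scene0.png

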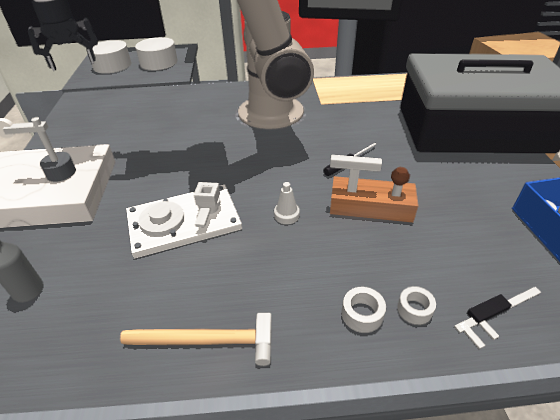

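The top view shows the rack around (187,235), with the white key bar from (173,232) to (231,246) and the knob at (155,227). The plate is around (401,232), with the screw head at (376,240), the arm pointing up to (377,203), and the flange at (424,226). A cone stands at (286,230), between rack and fixture.

```bash
cat > h.py <<'E'
import cv2,numpy as np
from scipy.spatial.transform import Rotation as R
from station import robot
def T_wc(n,s=None):
    c=robot.camera_info(n)
    if n!="wrist": return np.array(c["world_from_camera"])
    s=s or robot.observe(); T=np.eye(4); q=s["eef_rot"]
    T[:3,:3]=R.from_quat([q[1],q[2],q[3],q[0]]).as_matrix(); T[:3,3]=s["tcp_pos"]
    return T@np.array(c["hand_eye"])
def rays(n,px,T=None):
    c=robot.camera_info(n); T=T_wc(n) if T is None else T
    u=cv2.undistortPoints(np.array(px,float).reshape(-1,1,2),np.array(c["intrinsics"]),np.array(c["D"])).reshape(-1,2)
    d=np.c_[u[:,0],-u[:,1],-np.ones(len(u))]@T[:3,:3].T
    return T[:3,3],d
def plane(n,px,z,T=None):
    o,d=rays(n,px,T); return o+d*((z-o[2])/d[:,2])[:,None]
E
python3 - <<'E'
from h import *
im=cv2.imread("pics/top0.png")
hsv=cv2.cvtColor(im,cv2.COLOR_BGR2HSV)
def rect(mask,box,z,name):
    m=np.zeros_like(mask);x0,y0,x1,y1=box;m[y0:y1,x0:x1]=mask[y0:y1,x0:x1]
    cs=cv2.findContours(m,cv2.RETR_EXTERNAL,cv2.CHAIN_APPROX_NONE)[0]
    c=max(cs,key=cv2.contourArea).reshape(-1,2)
    P=plane("top",c,z)[:,:2]
    r=cv2.minAreaRect((P*1000).astype(np.float32));print(name,np.round(r[0],1),np.round(r[1],1),round(r[2],1),"area px",len(c))
white=((hsv[...,1]<60)&(hsv[...,2]>170)).astype(np.uint8)
org=((hsv[...,1]>110)&(hsv[...,2]>40)).astype(np.uint8)
rect(white,(130,195,245,270),.134,"bar")
rect(((org|white)),(130,195,245,270),.05,"rack")
rect(white,(330,170,475,290),.02,"plate")
v=[im[195:275,125:250],im[165:295,325:475]]
a=cv2.resize(v[0],(0,0),fx=4,fy=4,interpolation=3);b=cv2.resize(v[1],(0,0),fx=4,fy=4,interpolation=3)
cv2.imwrite("pics/crop.png",b)
E
```

```text
bar [474.8 159.2] [109.1  20. ] 75.0 area px 130
rack [487.5 205.8] [193.   79.9] 75.4 area px 353
plate [ 491.7 -233.9] [151.7 241.4] 15.6 area px 357
```

View pics/crop.png

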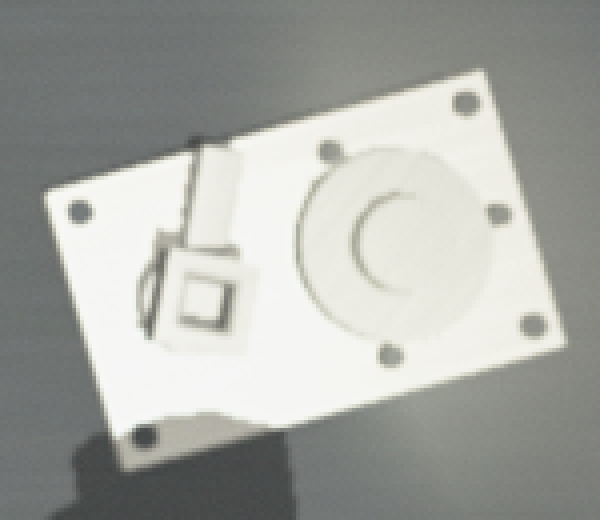

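The crop shows the keeper head's recess at about (207,302), i.e. full-image (376.7,240.5). The arm points up towards (218,150). Next I'll look at the recess with the wrist camera on the way.

Emit:
arm_command:
  motion: [0.756, -0.43, 0, 0, 0, 0, 1, 0.756, -0.43, 0, 0, 0, 0, 1, 0.756, -0.43, 0, 0, 0, 0, 1, 0.756, -0.43, 0, 0, 0, 0, 1, 0.756, -0.43, 0, 0, 0, 0, 1, 0.756, -0.43, 0, 0, 0, 0, 1, 0.756, -0.43, 0, 0, 0, 0, 1, 0.756, -0.43, 0, 0, 0, 0, 1]

```text
t: 1.1
tcp_pos: [0.4522, -0.1872, 0.2498]
eef_rot: [-0.0, 0.989, 0.146, -0.0]
contact_force: [-0.6, -1.0, -0.2]
width: 0.0852
grasp_force: 0.0
```

Emit:
arm_command:
  motion: [0, 0, 0, 0, 0, 0, 1, 0, 0, 0, 0, 0, 0, 1]

```text
t: 1.35
tcp_pos: [0.4495, -0.1914, 0.2502]
eef_rot: [0.0, 0.99, 0.142, -0.0]
contact_force: [-0.8, 0.1, 0.8]
width: 0.0853
grasp_force: 0.0
```

```bash
python3 - <<'E'
from h import *
s=robot.observe();im=robot.grab_frame("wrist")[:,:,::-1];cv2.imwrite("pics/w1.png",im)
np.save("w1T.npy",T_wc("wrist",s));print(s["t"],s["tcp_pos"],s["eef_rot"])
cv2.imwrite("pics/w1v.png",im)
E
```

```text
1.35 [ 0.44950126 -0.19141915  0.25019255] [ 2.99401014e-05  9.89868963e-01  1.41983694e-01 -2.57403773e-04]
```

View pics/w1v.png

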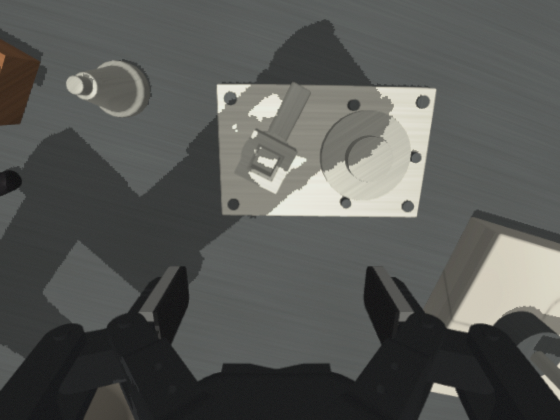

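The wrist view shows the screw head at about (267,158), the arm end at about (297,88) and the cone at about (110,88). I'll zoom in to measure the recess and arm.

```bash
python3 - <<'E'
from h import *
im=cv2.imread("pics/w1.png")[75:195,215:335]
g=cv2.createCLAHE(3,(3,3)).apply(cv2.cvtColor(im,cv2.COLOR_BGR2GRAY))
cv2.imwrite("pics/w1c.png",cv2.resize(g,(0,0),fx=5,fy=5,interpolation=cv2.INTER_CUBIC))
E
```

```text
(no output)
```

View pics/w1c.png

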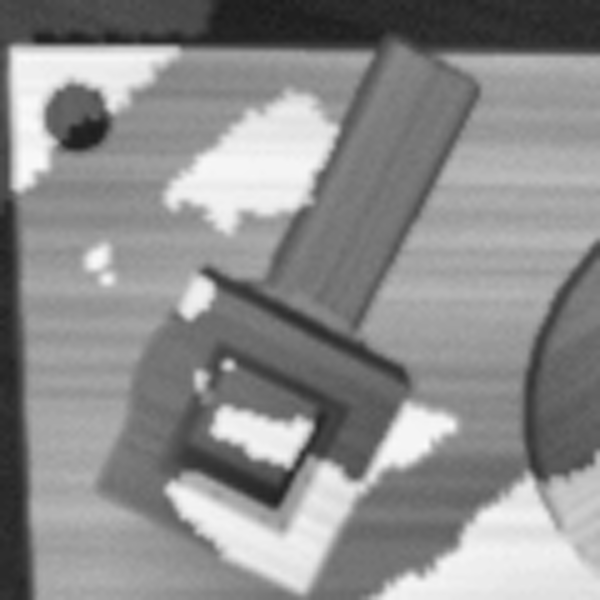

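The crop shows the head-top corners at (205,272), (410,382), (305,595) and (100,490). The arm-top corners are (392,38), (478,90), (355,330) and (270,278).

```bash
python3 - <<'E'
from h import *
T=np.load("w1T.npy")
f=lambda L:np.array(L)/5+[215-.4,75-.4]
H=plane("wrist",f([(205,272),(410,382),(305,595),(100,490)]),.078,T)[:,:2]
print("head ctr",H.mean(0),"sides",[round(np.linalg.norm(H[i]-H[i-1]),4) for i in range(4)])
a=lambda v:np.degrees(np.arctan2(v[1],v[0]))
print("head axes",a(H[0]-H[3]),a(H[1]-H[2]),a(H[1]-H[0])+90,a(H[2]-H[3])+90)
A=plane("wrist",f([(392,38),(478,90),(355,330),(270,278)]),.047,T)[:,:2]
print("arm",a(A[0]-A[3]),a(A[1]-A[2]),"width",np.linalg.norm(A[0]-A[1]),"end",A[:2].mean(0),"dist",np.linalg.norm(A[:2].mean(0)-H.mean(0)), a(A[:2].mean(0)-H.mean(0)))
print("top head", plane("top",[(376.7,240.5)],.078))
# tool block in scene cam: nothing
c=plane("top",[(286,230)],.06);print("cone",c)
E
```

```text
head ctr [ 0.47577431 -0.17451997] sides [np.float64(0.0462), np.float64(0.0435), np.float64(0.0464), np.float64(0.045)]
head axes -10.86129735770238 -9.073474771812712 -11.52976648613928 -11.66676913785426
arm -11.36767521667972 -10.643362055954126 width 0.0197873200332254 end [ 0.5520463  -0.18903583] dist 0.07764100675638005 -10.775496044319109
top head [[ 0.47431042 -0.17177722  0.078     ]]
cone [[0.49515188 0.00431147 0.06      ]]
```

Emit:
arm_command:
  motion: [0.245, -0.658, 0, 0, 0, -1, 1, 0.245, -0.658, 0, 0, 0, -1, 1, 0.245, -0.658, 0, 0, 0, -1, 1, 0.245, -0.658, 0, 0, 0, -1, 1, 0.245, -0.658, 0, 0, 0, -1, 1, 0.245, -0.658, 0, 0, 0, -1, 1, 0.245, -0.658, 0, 0, 0, -1, 1]

```text
t: 2.28
tcp_pos: [0.4747, 0.1609, 0.2502]
eef_rot: [-0.0, 0.859, 0.512, 0.0]
contact_force: [0.4, -0.0, -0.6]
width: 0.0855
grasp_force: 0.0
```

Emit:
arm_command:
  motion: [0, 0, 0, 0, 0, -0.309, 1, 0, 0, 0, 0, 0, -0.309, 1, 0, 0, 0, 0, 0, -0.309, 1, 0, 0, 0, 0, 0, -0.309, 1]

```text
t: 2.78
tcp_pos: [0.4748, 0.1587, 0.2503]
eef_rot: [0.0, 0.792, 0.61, -0.0]
contact_force: [-0.3, 0.1, -0.1]
width: 0.0852
grasp_force: 0.0
```

```bash
python3 - <<'E'
from h import *
s=robot.observe();im=np.ascontiguousarray(robot.grab_frame("wrist")[:,:,::-1]);cv2.imwrite("pics/w2.png",im)
T=T_wc("wrist",s);q=s["eef_rot"];print(s["t"],s["tcp_pos"],"yaw",2*np.degrees(np.arctan2(q[2],q[1])),q)
hsv=cv2.cvtColor(im,cv2.COLOR_BGR2HSV)
m=((hsv[...,1]<60)&(hsv[...,2]>120)).astype(np.uint8); m[260:]=0
for c in cv2.findContours(m,cv2.RETR_EXTERNAL,cv2.CHAIN_APPROX_NONE)[0]:
    if cv2.contourArea(c)>300:
        r=cv2.minAreaRect((plane("wrist",c.reshape(-1,2),.134,T)[:,:2]*1000).astype(np.float32));print(r,cv2.boundingRect(c))
E
```

```text
2.775 [0.47483001 0.1586704  0.2503195 ] yaw 75.17051574521061 [ 1.02435484e-04  7.92446600e-01  6.09941284e-01 -7.84156105e-05]
((476.5361328125, 163.2516326904297), (100.0366439819336, 19.652332305908203), 75.33316040039062) (263, 141, 26, 119)
((346.8338928222656, 239.1182861328125), (5.697414398193359, 65.17960357666016), 36.75068664550781) (53, 127, 74, 55)
((686.0272827148438, 150.87612915039062), (42.65095901489258, 53.71012496948242), 0.8937703371047974) (508, 118, 52, 68)
((686.7893676757812, 220.86795043945312), (44.466285705566406, 41.02528381347656), 88.99091339111328) (506, 28, 54, 65)
```

View pics/w2.png

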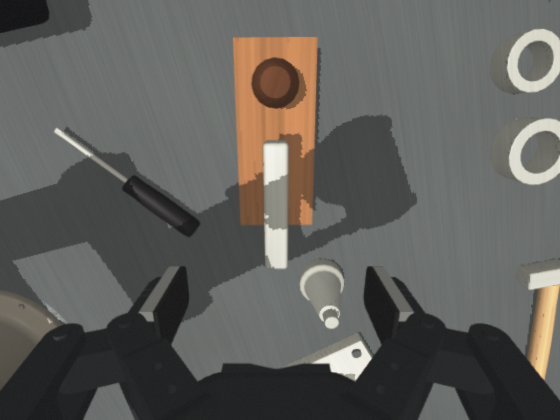

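The wrist view shows the bar centred between the fingers, spanning (276,142) to (276,268), with the knob at (276,82). The key centre comes to about (475.3, 158.4) mm and agrees with the TCP, so I'll descend and grip.

Emit:
arm_command:
  motion: [0, 0, 0.1, 0, 0, 0, 1, 0, 0, 0.18, 0, 0, 0, 1, 0, 0, 0.23, 0, 0, 0, 1, 0, 0, 0.26, 0, 0, 0, 1, 0, 0, 0.26, 0, 0, 0, 1, 0, 0, 0.26, 0, 0, 0, 0, 0, 0, 0.26, 0, 0, 0, -1, 0, 0, 0.26, 0, 0, 0, -1]
  grip_force: 90

```text
t: 3.82
tcp_pos: [0.4751, 0.1598, 0.1209]
eef_rot: [0.0, 0.792, 0.611, 0.001]
contact_force: [0.3, -0.4, 1.0]
width: 0.0324
grasp_force: 0.0
```

Emit:
arm_command:
  motion: [0, 0, 0, 0, 0, 0, -1, 0, 0, 0, 0, 0, 0, -1, 0, 0, 0, 0, 0, 0, -1, 0, 0, 0, 0, 0, 0, -1]

```text
t: 4.32
tcp_pos: [0.4751, 0.1599, 0.1209]
eef_rot: [0.0, 0.792, 0.611, 0.001]
contact_force: [-0.0, 0.5, 5.5]
width: 0.0187
grasp_force: 88.6
```

Emit:
arm_command:
  motion: [0, 0, -0.04, 0, 0, 0, -1, 0, 0, -0.1, 0, 0, 0, -1, 0, 0, -0.16, 0, 0, 0, -1, 0, 0, -0.22, 0, 0, 0, -1, 0, 0, -0.26, 0, 0, 0, -1, 0, 0, -0.26, 0, 0, 0, -1, 0, 0, -0.26, 0, 0, 0, -1]

```text
t: 5.2
tcp_pos: [0.4739, 0.1597, 0.2488]
eef_rot: [-0.001, 0.792, 0.611, -0.001]
contact_force: [-0.4, -0.9, -4.6]
width: 0.0189
grasp_force: 89.3
```

```bash
python3 - <<'E'
from h import *
s=robot.observe();q=s["eef_rot"];print(s["t"],s["tcp_pos"],s["contact_force"],s["width"])
im=np.ascontiguousarray(robot.grab_frame("wrist")[:,:,::-1]);im2=np.ascontiguousarray(robot.grab_frame("scene")[:,:,::-1])
cv2.imwrite("pics/w3.png",np.hstack([cv2.resize(im[100:380,140:420],(400,400)),cv2.resize(im2[60:240,290:450],(400,450))[:400]]))
E
```

```text
5.2 [0.47391963 0.15967199 0.24877519] [-0.35163843 -0.92189819 -4.57382157] 0.018895954764634293
```

View pics/w3.png

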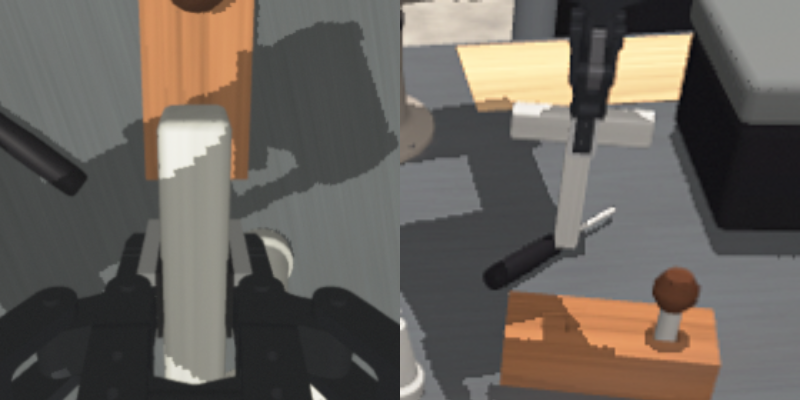

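The key is held between the pads. The bar's far end is at about (195,107) in the left crop, and in the right crop the shank tip is at about (568,245), with the burnisher still standing. I'll check tilt and offset.

```bash
python3 - <<'E'
from h import *
s=robot.observe();q=s["eef_rot"];yaw=2*np.arctan2(q[2],q[1]);x=np.array([np.cos(yaw),np.sin(yaw)]);y=np.array([x[1],-x[0]])
t=s["tcp_pos"]
P=plane("scene",[(290+168*.4,60+245*.4)],t[2]-.111)[0];d=P[:2]-t[:2];print("tip rel tool x,y mm",1e3*d@x,1e3*d@y)
# bar in scene: left/right ends of top face mid: crop (512..,112) (655,112)
for u in((513,121),(653,128)):
    P=plane("scene",[(290+(u[0]-400)*.4,60+u[1]*.4)],t[2]+.002)[0];d=P[:2]-t[:2];print("bar end",1e3*d@x,1e3*d@y)
for v in (105,112,120):
    P=plane("wrist",[(140+195*.7,100+v*.7)],t[2]+.014)[0];d=P[:2]-t[:2];print("far end",v,1e3*d@x,1e3*d@y)
E
```

```text
tip rel tool x,y mm 0.9265403196744633 2.9591295528557224
bar end -54.748985946879294 2.7548208883714285
bar end 53.77099025478067 -1.4627597244930985
far end 105 57.307293778091704 0.89812386227762
far end 112 55.52586654545886 0.9001820609933908
far end 120 53.46839500599336 0.9025661098144759
```

Emit:
arm_command:
  motion: [-0.08, 0.021, -0.1, 0, 0, 0, -1, -0.2, 0.053, -0.1, 0, 0, 0, -1, -0.32, 0.085, -0.1, 0, 0, -0.04, -1, -0.44, 0.117, -0.1, 0, 0, -0.082, -1, -0.55, 0.146, -0.1, 0, 0, -0.082, -1, -0.643, 0.171, -0.05, 0, 0, -0.082, -1, -0.643, 0.171, 0, 0, 0, -0.082, -1, -0.643, 0.171, 0.03, 0, 0, -0.082, -1]

```text
t: 6.3
tcp_pos: [0.475, -0.1733, 0.2327]
eef_rot: [-0.002, 0.772, 0.636, -0.001]
contact_force: [-0.2, 1.0, -4.0]
width: 0.0187
grasp_force: 89.5
```

Emit:
arm_command:
  motion: [0, 0, 0.02, 0, 0, 0, -1, 0, 0, 0.02, 0, 0, 0, -1, 0, 0, 0.02, 0, 0, 0, -1]

```text
t: 6.68
tcp_pos: [0.4764, -0.1729, 0.2258]
eef_rot: [0.0, 0.771, 0.636, 0.0]
contact_force: [-0.4, -0.4, -4.4]
width: 0.0189
grasp_force: 89.5
```

```bash
python3 - <<'E'
from h import *
s=robot.observe();q=s["eef_rot"];print(s["t"],s["tcp_pos"],s["contact_force"],s["width"],"yaw",2*np.degrees(np.arctan2(q[2],q[1])),q)
im2=np.ascontiguousarray(robot.grab_frame("scene")[:,:,::-1])
cv2.imwrite("pics/s4f.png",im2)
cv2.imwrite("pics/s4.png",cv2.resize(im2[120:250,120:270],(600,520),interpolation=cv2.INTER_CUBIC))
E
```

```text
6.675 [ 0.4763935  -0.17285716  0.22581526] [-0.41511292 -0.4283084  -4.44071188] 0.018916262421506496 yaw 79.04977401404233 [4.97261694e-04 7.71348118e-01 6.36413236e-01 1.64217940e-04]
```

View pics/s4.png

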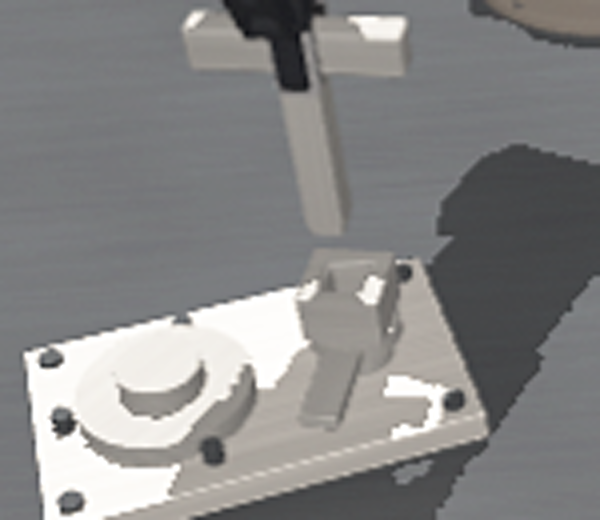

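The scene view shows the key tip at about (326,232) in the crop, above the head, with the recess mouth centred near (350,279). I'll compare these with projections of my estimates.

```bash
python3 - <<'E'
from h import *
c=robot.camera_info("scene");W=np.linalg.inv(T_wc("scene"))
def proj(P):
    P=np.atleast_2d(P);p=(P@W[:3,:3].T+W[:3,3])*[1,-1,-1]
    return (cv2.projectPoints(p,np.zeros(3),np.zeros(3),np.array(c["intrinsics"]),np.array(c["D"]))[0].reshape(-1,2)-[120,120]+.5)*4-.5
def sq(cx,cy,z,w,yaw):
    a=np.radians(yaw);X=np.array([np.cos(a),np.sin(a)]);Y=np.array([-X[1],X[0]])
    return np.array([[*(np.array([cx,cy])+w/2*(i*X+j*Y)),z] for i,j in((1,1),(1,-1),(-1,-1),(-1,1))])
t=robot.observe()["tcp_pos"]
print("tip exp",proj(sq(t[0],t[1],t[2]-.111,.017,79)).round().tolist())
print("head top exp",proj(sq(.4748,-.1727,.078,.046,79)).round().tolist())
print("mouth exp",proj(sq(.4748,-.1727,.078,.028,79)).round().tolist())
print("plate corners",proj(sq(.4917,-.2339,.02,.0,0)).round()[0])
a=np.radians(105.6);Y=np.array([np.cos(a),np.sin(a)]);X=np.array([Y[1],-Y[0]])
print([proj([*(np.array([.4917,-.2339])+i*.075*X+j*.12*Y),.02]).round()[0].tolist() for i in(1,-1) for j in(1,-1)])
E
```

```text
tip exp [[353.0, 219.0], [346.0, 239.0], [315.0, 237.0], [323.0, 218.0]]
head top exp [[395.0, 255.0], [376.0, 308.0], [293.0, 304.0], [315.0, 251.0]]
mouth exp [[375.0, 265.0], [364.0, 297.0], [314.0, 294.0], [327.0, 262.0]]
plate corners [251. 384.]
[[490.0, 416.0], [47.0, 534.0], [421.0, 258.0], [25.0, 354.0]]
```

The projections agree within about 2–3 mm, inside the chamfer's capture range. I'll descend gently.

Emit:
arm_command:
  motion: [0.002, -0.003, 0.03, 0, 0, 0, -1, 0.002, -0.003, 0.06, 0, 0, 0, -1, 0.002, -0.003, 0.07, 0, 0, 0, -1, 0.002, -0.003, 0.076, 0, 0, 0, -1, 0.002, -0.003, 0.082, 0, 0, 0, -1, 0.002, -0.003, 0.085, 0, 0, 0, -1]

```text
t: 7.48
tcp_pos: [0.4749, -0.1717, 0.183]
eef_rot: [0.0, 0.771, 0.636, 0.0]
contact_force: [0.2, 0.9, -4.6]
width: 0.019
grasp_force: 89.5
```

Emit:
arm_command:
  motion: [0, 0, 0.007, 0, 0, 0, -1, 0, 0, 0.014, 0, 0, 0, -1, 0, 0, 0.021, 0, 0, 0, -1, 0, 0, 0.026, 0, 0, 0, -1, 0, 0, 0.03, 0, 0, 0, -1, 0, 0, 0.034, 0, 0, 0, -1]

```text
t: 8.22
tcp_pos: [0.4748, -0.1716, 0.1657]
eef_rot: [0.0, 0.771, 0.636, -0.0]
contact_force: [-0.6, 0.4, -3.9]
width: 0.0189
grasp_force: 89.5
```

Emit:
arm_command:
  motion: [0, 0, 0.004, 0, 0, 0, -1, 0, 0, 0.006, 0, 0, 0, -1, 0, 0, 0.006, 0, 0, 0, -1]

```text
t: 8.6
tcp_pos: [0.4749, -0.1717, 0.1639]
eef_rot: [0.001, 0.771, 0.636, 0.0]
contact_force: [-2.3, -0.0, 5.2]
width: 0.0187
grasp_force: 91.0
```

Key is home: floor contact at TCP z 0.164. Now turning clockwise.

Emit:
arm_command:
  motion: [0, 0, 0, 0, 0, 0.06, -1, 0, 0, 0, 0, 0, 0.16, -1, 0, 0, 0, 0, 0, 0.28, -1, 0, 0, 0, 0, 0, 0.4, -1, 0, 0, 0, 0, 0, 0.52, -1, 0, 0, 0, 0, 0, 0.64, -1, 0, 0, 0, 0, 0, 0.76, -1, 0, 0, 0, 0, 0, 0.88, -1]

```text
t: 9.6
tcp_pos: [0.4757, -0.1719, 0.1639]
eef_rot: [0.001, 0.942, 0.336, 0.001]
contact_force: [0.4, -0.6, 2.7]
width: 0.0186
grasp_force: 90.4
```

```bash
python3 - <<'E'
from h import *
s=robot.observe();q=s["eef_rot"];print(s["t"],s["tcp_pos"],s["contact_force"],s["wrist_torque"],"yaw",2*np.degrees(np.arctan2(q[2],q[1])),s["q"])
E
```

```text
9.6 [ 0.47568248 -0.17192636  0.16393136] [ 0.35207735 -0.55117325  2.73645838] [ 0.08126463 -0.05454446  0.23649648] yaw 39.277026505418455 [-4.98513839e-01  3.95010371e-01  1.70469421e+00  1.25196379e-04
  1.03873512e+00  3.86705711e-01]
```

Emit:
arm_command:
  motion: [0, 0, 0, 0, 0, 0.12, -1, 0, 0, 0, 0, 0, 0.24, -1, 0, 0, 0, 0, 0, 0.36, -1, 0, 0, 0, 0, 0, 0.46, -1, 0, 0, 0, 0, 0, 0.54, -1, 0, 0, 0, 0, 0, 0.6, -1, 0, 0, 0, 0, 0, 0.6, -1]

```text
t: 10.48
tcp_pos: [0.4759, -0.1725, 0.1639]
eef_rot: [0.001, 0.994, 0.108, 0.002]
contact_force: [1.2, -1.6, 3.6]
width: 0.0188
grasp_force: 90.7
```

```bash
cat > st.py <<'E'
from h import *
s=robot.observe();q=s["eef_rot"];print(s["t"],s["tcp_pos"],s["contact_force"],s["wrist_torque"],"yaw",2*np.degrees(np.arctan2(q[2],q[1])))
E
python3 st.py
```

```text
10.475 [ 0.47589944 -0.17251667  0.1639324 ] [ 1.17598487 -1.5925247   3.57509119] [-0.50082346 -0.26778342  0.00901972] yaw 12.456906134116782
```

Emit:
arm_command:
  motion: [0, 0, 0, 0, 0, 0.04, -1, 0, 0, 0, 0, 0, 0.07, -1, 0, 0, 0, 0, 0, 0.07, -1]

```text
t: 10.85
tcp_pos: [0.4759, -0.1725, 0.1639]
eef_rot: [0.001, 0.997, 0.081, 0.002]
contact_force: [2.2, -2.5, 5.8]
width: 0.0185
grasp_force: 91.0
```

```bash
python3 st.py; python3 - <<'E'
from h import *
for n in("scene","top"):cv2.imwrite(f"pics/{n}5.png",robot.grab_frame(n)[:,:,::-1])
a=cv2.imread("pics/scene5.png")[120:250,110:260];b=cv2.imread("pics/top5.png")[170:300,325:475]
cv2.imwrite("pics/c5.png",np.hstack([cv2.resize(i,(400,347),interpolation=2) for i in(a,b)]))
E
```

```text
10.85 [ 0.47587805 -0.17254544  0.1639113 ] [ 2.24259363 -2.53940284  5.8409211 ] [-0.66394034 -0.38959653  0.08664045] yaw 9.24323601552767
```

View pics/c5.png

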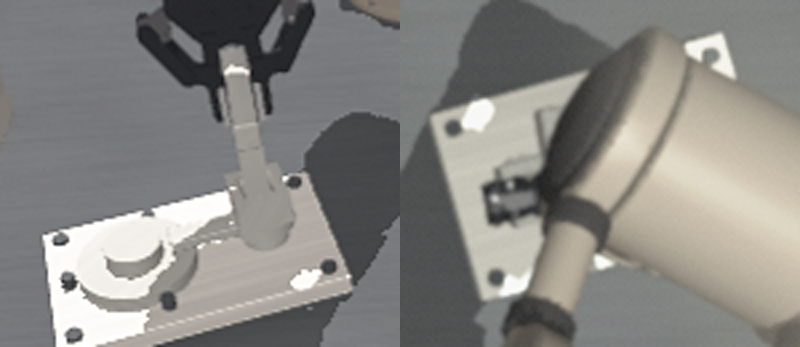

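The left crop shows the arm now over the flange's rim, with its end at about (170,237). Resistance is still low, so I'll keep turning in small steps until I feel the stop.

Emit:
arm_command:
  motion: [0, 0, 0, 0, 0, 0.04, -1, 0, 0, 0, 0, 0, 0.07, -1, 0, 0, 0, 0, 0, 0.07, -1]

```text
t: 11.32
tcp_pos: [0.4759, -0.1726, 0.1639]
eef_rot: [0.002, 0.999, 0.054, 0.001]
contact_force: [2.0, -4.2, 5.5]
width: 0.0189
grasp_force: 91.2
```

```bash
python3 st.py
```

```text
11.325 [ 0.47586786 -0.17255491  0.16392047] [ 1.95579834 -4.15918109  5.48853419] [-0.76625488 -0.34745197  0.82532817] yaw 6.197782585667982
```

Emit:
arm_command:
  motion: [0, 0, 0, 0, 0, 0.04, -1, 0, 0, 0, 0, 0, 0.07, -1, 0, 0, 0, 0, 0, 0.07, -1]

```text
t: 11.7
tcp_pos: [0.4759, -0.1726, 0.1639]
eef_rot: [0.002, 1.0, 0.028, 0.001]
contact_force: [1.6, -3.4, 5.8]
width: 0.0186
grasp_force: 93.6
```

```bash
python3 st.py
```

```text
11.7 [ 0.47585903 -0.17258487  0.1639438 ] [ 1.55225872 -3.44669163  5.80930975] [-0.70621696 -0.43770849  1.81598076] yaw 3.1882683259840507
```

Torque has risen to 1.8 N m, so the keeper is against its stop. I'll relax the turn, open and rise.

Emit:
arm_command:
  motion: [0, 0, 0, 0, 0, -0.06, -1, 0, 0, -0.001, 0, 0, -0.09, -1, 0, 0, -0.001, 0, 0, -0.09, -1, 0, 0, -0.001, 0, 0, -0.09, -0.4, 0, 0, -0.001, 0, 0, -0.09, 0, 0, 0, -0.001, 0, 0, -0.09, 0.6, 0, 0, -0.001, 0, 0, -0.09, 1, 0, 0, -0.001, 0, 0, -0.09, 1]
  grip_force: 40

```text
t: 12.7
tcp_pos: [0.4747, -0.1715, 0.1633]
eef_rot: [-0.0, 0.998, 0.061, -0.0]
contact_force: [0.4, 0.4, -0.6]
width: 0.0855
grasp_force: 0.0
```

Emit:
arm_command:
  motion: [0, 0, 0, 0, 0, 0, 1, 0, 0, 0, 0, 0, 0, 1, 0, 0, -0.03, 0, 0, 0, 1, 0, 0, -0.08, 0, 0, 0, 1, 0, 0, -0.16, 0, 0, 0, 1, 0, 0, -0.24, 0, 0, 0, 1, 0, 0, -0.24, 0, 0, 0, 1]

```text
t: 13.58
tcp_pos: [0.4761, -0.1723, 0.2876]
eef_rot: [0.002, 0.998, 0.061, 0.003]
contact_force: [0.4, 0.5, -0.1]
width: 0.0853
grasp_force: 0.0
```

Emit:
arm_command:
  motion: [-0.3, 0, 0, 0, 0, 0, 1, -0.3, 0, 0, 0, 0, 0, 1, -0.3, 0, 0, 0, 0, 0, 1, -0.3, 0, 0, 0, 0, 0, 1, -0.3, 0, 0, 0, 0, 0, 1]

```text
t: 14.2
tcp_pos: [0.3265, -0.1901, 0.2834]
eef_rot: [0.0, 0.998, 0.061, 0.0]
contact_force: [-0.7, -0.6, 0.6]
width: 0.0855
grasp_force: 0.0
```

```bash
python3 st.py; python3 - <<'E'
from h import *
for n in("scene","top"):cv2.imwrite(f"pics/{n}6.png",robot.grab_frame(n)[:,:,::-1])
a=cv2.imread("pics/scene6.png")[120:250,110:260];b=cv2.imread("pics/top6.png")[170:300,325:475]
cv2.imwrite("pics/c6.png",np.hstack([cv2.resize(i,(400,347),interpolation=2) for i in(a,b)]))
E
```

```text
14.2 [ 0.32652507 -0.19009058  0.28344228] [-0.72142925 -0.62810917  0.64938415] [-0.02651186 -0.00884895 -0.0232231 ] yaw 7.014307875478022
```

View pics/c6.png

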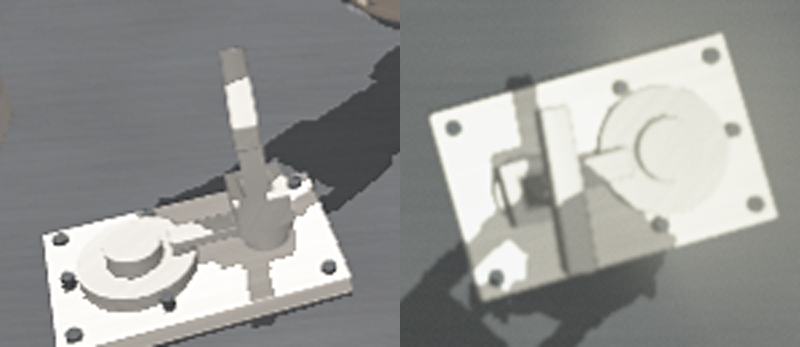

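The top crop shows the arm pointing at the flange centre, with its end at about (632,165). The key stands upright with its bar centred at about (568,190). I'll check for lean, then hand in.

```bash
python3 - <<'E'
from h import *
P=plane("top",[(325+168*.375,170+190*.3746)],.177)[0];e=np.linalg.norm(P[:2]-[.475,-.172]);print(P,e)
if e<.01: print(robot.hand_in())
E
```

```text
[ 0.47358903 -0.17153614  0.177     ] 0.0014852642563609234
the job is handed in; nothing more can be done
None
```

The job is handed in; no verdict came back. The keeper was turned with the key until torque rose at its stop, its arm over the flange's rim, and the key was left standing upright in the recess, released, with the gripper clear.

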